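# Stock the cook's prep caddy

## Task

Stock the wooden prep caddy for the cook: lay the vegetable peeler lengthwise in the long low trough at its front, set one spice jar in each of the two narrow cells behind it, and the pepper mill in the wide cell at the left end. Set the mill and the jars down gently and keep them upright, and let go of everything. The aerosol can, the jam jar and the bottle opener do not belong to it: leave them standing or lying where they are.

Things in the scene. Friction and masses are not known exactly. Their poses are not given: they have to be found in the camera images.
- caddy: fixed open wooden caddy, 180 (own x, away from robot) by 226 (own y, to its left), turned up to 0.5 rad; origin: underside centre. Floor 8 high. Trough centred (-40, 0), 84 by 210, front lip 22 high. Behind it, at x = +45, cells 74 deep: narrow ones 62 wide at y = -74 and -6, wide one 74 wide at y = +68. Divider, cell and back walls 48 high, cell dividers 6 thick; end walls 73 high. All mm
- mill: a dark brown wooden pepper mill, turned, 58 mm in diameter and 170 mm tall, 0.2 kg, standing upright; its round head, 48 mm in diameter, reaches from 123 to 159 mm up and is the place to grip, with a small 12 mm knob on top; origin at the centre of its underside, z up its axis. (Keep arm and wrist clear of the wall cabinets: doors at x = 0.59 m, from 0.56 m up)
- spice_a: a small glass spice jar with a red cap that has a dark disc on top, round, 45 mm in diameter and 106 mm tall, 0.1 kg, standing upright; origin at the centre of its underside, z up its axis; best gripped round the cap and shoulder, 70 to 100 mm up
- spice_b: another small glass spice jar with a plain red cap, round, 45 mm in diameter and 106 mm tall, 0.1 kg, standing upright; origin at the centre of its underside, z up its axis; best gripped round the cap and shoulder, 70 to 100 mm up; the two jars may go in the two narrow cells either way round
- peeler: a vegetable peeler with a green plastic handle and a slim blade, 170 mm long (its x), 25 mm wide (its y, one width along its whole length for the fingers) and 18 mm high, 0.08 kg, lying flat; origin under its middle, z up
- aerosol: an aerosol can with a green cap, 52 mm in diameter and 171 mm tall, standing upright: as tall as the mill, but it does not belong; origin at the centre of its underside
- jam_jar: a squat jam jar with a green lid, 66 mm in diameter and 99 mm tall, standing upright behind the caddy; it does not belong; origin at the centre of its underside
- opener: a bottle opener with a yellow handle and a wide ring-shaped metal head, 174 mm long (its x), 41 mm wide and 20 mm high, lying flat; it looks like the peeler but does not belong; origin under its middle
There are look-alikes about, which are no part of the job. Leave any purple or yellow look-alike of the spice_a alone.

How it is judged:
By the outcome, as a careful person would: the job done as asked, in the order asked, and still so for the second after the job is handed in, with the robot touching nothing.
It also fails if it takes over 118 s, if anything falls off the work surface, if the arm or the gripper's body presses on something with over 40 N, if the wrist force passes 120 N, or if a joint passes its speed limit or range.

## Robot

A 7-joint arm with a two-finger parallel gripper is mounted at the origin on a cart in front of the work surface, level with it; the furniture and walls round the work are solid. World frame = base frame: x ahead of the robot, y to its left, z up, the work surface at z = 0. Lengths are in m, angles in rad, forces in N, time in s.
With the tool pointing down it reaches from about 0.4 to 0.85 m from the base axis. Payload 6.9 kg.
Tool frame: the origin (TCP) lies on the mounting face of the last link; the fingertips stand 173 mm ahead of it and the grasp point (between the pads) lies 155 mm ahead of it; z points along the fingers, y is the line along which they close (so a half turn about z gives the same grasp; the last joint's range is limited). The gripper opens to 85 mm and grips with 20 to 120 N. Pads are 22 mm wide; open, the fingers measure 114 mm over their backs; the gripper's body (76 mm by 85 mm) begins 54 mm behind the grasp point. The pads swing forward as they close: fully open they stand 13 mm farther back than shut.
Start: joints at [-1.238, 0.507, -0.238, 1.5, 0.126, 1.149, -0.155], TCP at [0.141, 0.609, 0.405] pointing down, gripper open.
Joint ranges: [-3.08, 3.08], [-0.24, 2.05], [-1.43, 1.35], [0, 2.5], [-1.52, 4.66], [0.17, 1.96], [-2.89, 2.89]. Speed limits (rad/s): [2.39, 2.39, 3.14, 3.14, 3.14, 3.14, 3.14].

## Interface

Orientations are given as a unit quaternion [x, y, z, w].
In Python, from rig import env gives the robot as it stands. The module is installed in compiled form; this text tells all that it offers.
- The arm moves only by the tool jog_arm, never from a script. Its argument "plan" is a list of rows, each an object with "slide": the shift along the tool's x, y, z as a fraction of full scale, a list of three; "angular": the turn, a rotation vector about the tool's x, y, z as a fraction of full scale, a list of three; "gripper": the finger opening in mm, from 0 to 85.4. In form: [{"slide": [dx, dy, dz], "angular": [rx, ry, rz], "gripper": gripper}, ...]. A call has 1 to 10 rows; each row is the pose to reach, as a shift and turn from the pose commanded when the call began, along the tool's axes at that moment, turning the shorter way round; what a row does not reach only later rows make up. Full scale, the value 1, is 100 cm for a shift and 360 degrees for a turn. A row lasts 1/10 s, in which the tool goes at most 50 mm and 8.59 degrees, less where a joint would pass 70% of its speed; a pose out of reach is approached as far as the arm can. A call with a number of a shift or a turn outside -1 to 1 is refused whole. A call with a gripper value outside its range is refused whole. The fingers move at their own pace and stop on an object; the grip force is fixed at half the most. Time passes only in rows, so rows that repeat a pose let the fingers close. It gives the time, the measured TCP pose, the force, the opening and the grip force at its end, in the units of the state.
- env.get_state(): the state, without advancing time (a new reading comes with each control period).
- env.read_camera(name): name is "scene" or "top" or "wrist"; returns (picture, depth): 400x640x3 uint8, red, green, blue; 400x640 float32, m along the optical axis (not along the pixel's ray), 0 where there is no reading.
- env.camera_model(name): a dict with "vertical_fov" (degrees; the focal length in pixels is half the picture's height over the tangent of half this angle, whatever the lens; pixels are square), "cx", "cy" (the principal point, pixels), "D" ([k1, k2, p1, p2, k3] as OpenCV has them; the pictures are not rectified), "xyz" and "rotation" of the camera in the world. Camera axes: x right, y down, z forward; pixel columns grow to the right and rows downward; lengths in m; the calibration is good to about 2 mm. A picture is of the moment at which its call begins: read the wrist's pose just before it. camera_model takes no time and is no camera call; for the wrist camera it gives the pose at the moment of the call.
- env.hand_in(): hands the job in; it is judged then, once.
Trained networks look in the newest picture that a camera, given by its name, has taken for a name from the list of things; names that differ only in an ending like _2 or _b are one class to them, and where a whole thing is asked for, a point or a joint stands for the part that bears it (a point fixed in the world has none). Each returns a list of dicts, best first, with "conf" (0 to 1); they miss things now and then, are a little off and sometimes report something else, mostly with a low value. They report only what shows in the picture. A call takes as long as a camera call. They do not tell look-alikes from the thing itself.
- env.cut_out(camera, name): "pixels" (400x640 bool, what is visible of it) and "bbox" ([left, top, width, height] in pixels, round what is visible of it).
The state is a dict: "t": time; "joint_pos": joint angles; "qd": joint speeds; "joint_torque": joint torques, N m; "ee_pos": TCP position; "tool_rot": TCP orientation; "force": force on the tool from outside, world axes, zero at the start; "moment": the same for the moment, N m; "gripper_width": finger opening in m; "finger_force": force on a finger pad.
Only numpy, scipy, OpenCV 4.12 (cv2) and the standard library are available. Lean on these libraries where they do the work, as an engineer would, in place of code of your own. Each camera call takes 0.05 s, during which the arm holds its last target. There are 200 camera calls.

## Working session

There is one attempt and no reset: what is moved stays moved. The work goes in short steps, Python scripts to look and compute and a tool call to move; the robot and the scene stay as the last step left them, time stands still between calls to the robot, and variables do not carry over. Pictures are saved under pics/ and viewed, at most 14 in all, crops included, and the job is handed in when it is done.

Besides the shell and the picture viewer there is one more tool, called after "Emit:" as name(argument=value, ...), one argument or row to a line, values as JSON. jog_arm: Moves the arm, as the interface text tells. Shift numbers are shares of 100 cm and turn numbers shares of 360 degrees, none past 1 either way. Its arguments: {"type":"object","properties":{"plan":{"type":"array"}},"required":["plan"]}

```bash
mkdir -p pics
cat > h.py <<'E'
import numpy as np, cv2
from rig import env
from scipy.spatial.transform import Rotation as R
def rot(r):
    r=np.array(r,float)
    return r if r.shape==(3,3) else R.from_quat(r).as_matrix()
def cloud(cam,d,m=None):
    m=env.camera_model(cam) if m is None else m
    f=200/np.tan(np.radians(m["vertical_fov"])/2)
    v,u=np.mgrid[0:400,0:640]
    K=np.array([[f,0,m["cx"]],[0,f,m["cy"]],[0,0,1]])
    p=cv2.undistortPoints(np.stack([u.ravel(),v.ravel()],1).astype(np.float64)[:,None],K,np.array(m["D"],float))[:,0]
    P=np.c_[p,np.ones(len(p))]*d.reshape(-1,1)
    W=P@rot(m["rotation"]).T+np.array(m["xyz"])
    W[d.ravel()<=0]=np.nan
    return W.reshape(400,640,3)
def save(n,p): cv2.imwrite(f"pics/{n}.png",p[:,:,::-1])
E
python3 - <<'E'
from h import *
for c in ("scene","top"):
    p,d=env.read_camera(c); save(c+"0",p); W=cloud(c,d); np.save(c+"_W.npy",W)
    m=env.camera_model(c); print(c,m)
    for n in ("caddy","mill","spice_a","peeler","aerosol","jam_jar","opener"):
        for o in env.cut_out(c,n)[:5]:
            q=W[o["pixels"]]; q=q[~np.isnan(q[:,0])]
            if len(q)<5: print(n,o["conf"],o["bbox"],"nodepth");continue
            print(n,round(o["conf"],2),o["bbox"],"med",np.median(q,0).round(3),"lo",np.percentile(q,3,axis=0).round(3),"hi",np.percentile(q,97,axis=0).round(3))
s=env.get_state(); print(s)
E
```

```text
scene {'vertical_fov': 57.61007048644794, 'cx': 318.5060243618404, 'cy': 196.12179285979443, 'D': array([-0.05668987,  0.        ,  0.        ,  0.        ,  0.        ]), 'xyz': array([ 0.01821001, -0.81830124,  0.63618483]), 'rotation': array([ 0.83669592, -0.26931098,  0.13669083, -0.45686666])}
caddy 0.67 [346.6, 215.8, 18.5, 40.9] med [ 0.488 -0.301  0.069] lo [ 0.477 -0.311  0.009] hi [ 0.516 -0.275  0.106]
caddy 0.64 [281.1, 213.3, 22.2, 29.0] med [ 0.41  -0.12   0.013] lo [ 0.389 -0.174 -0.001] hi [ 0.439 -0.029  0.019]
caddy 0.57 [217.2, 147.0, 70.6, 57.0] med [0.448 0.213 0.026] lo [0.364 0.093 0.005] hi [0.533 0.321 0.071]
mill 0.72 [374.2, 224.0, 29.4, 70.7] med [ 0.472 -0.428  0.082] lo [ 0.461 -0.442  0.006] hi [ 0.499 -0.401  0.158]
spice_a 0.8 [348.5, 213.3, 17.6, 41.3] med [ 0.487 -0.301  0.067] lo [ 0.477 -0.311  0.008] hi [ 0.514 -0.277  0.106]
spice_a 0.78 [410.5, 272.7, 26.6, 51.4] med [ 0.454 -0.528  0.075] lo [ 0.446 -0.542  0.006] hi [ 0.484 -0.503  0.107]
spice_a 0.67 [290.3, 160.0, 15.1, 36.4] med [0.514 0.021 0.067] lo [0.501 0.014 0.01 ] hi [0.536 0.048 0.
[... 2076 characters left out ...]
64,  0.50747211, -0.23763091,  1.50020819,  0.12570582,
        1.14889527, -0.1548034 ]), 'qd': array([-1.05795750e-03,  8.44835811e-04, -1.23688597e-03,  4.77637307e-04,
        1.90182225e-05,  1.09374774e-04, -4.16602169e-04]), 'joint_torque': array([ 3.28232354e-04, -6.20282793e+01, -2.18464024e+00, -2.49947137e+01,
        1.38371217e-02,  1.83105665e-03, -1.00007554e-05]), 'ee_pos': array([0.14055168, 0.60897839, 0.40469054]), 'tool_rot': array([ 1.13158843e-01,  9.93576910e-01, -3.99278206e-07, -8.28359305e-06]), 'force': array([ 0.87854032,  0.41089271, -0.47097025]), 'moment': array([ 0.01035449,  0.00133024, -0.03344536]), 'finger_force': 0.0, 'gripper_width': 0.08559992571364322}
```

Run:
```python
from h import *
a=cv2.imread("pics/top0.png"); b=cv2.imread("pics/scene0.png")
cv2.imwrite("pics/top0c.png",cv2.resize(a[150:270,140:540],(800,240),interpolation=cv2.INTER_CUBIC))
cv2.imwrite("pics/scene0c.png",cv2.resize(b[100:340,200:480],(700,600),interpolation=cv2.INTER_CUBIC))
```

```text
(no output)
```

View pics/top0c.png

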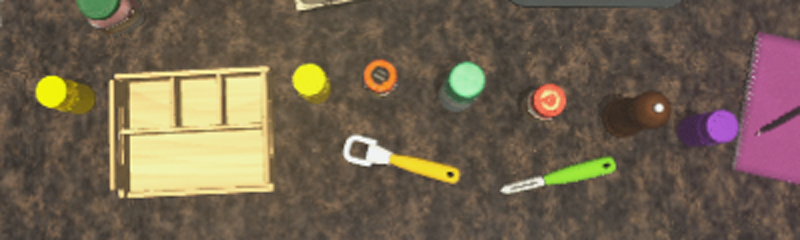

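View pics/scene0c.png

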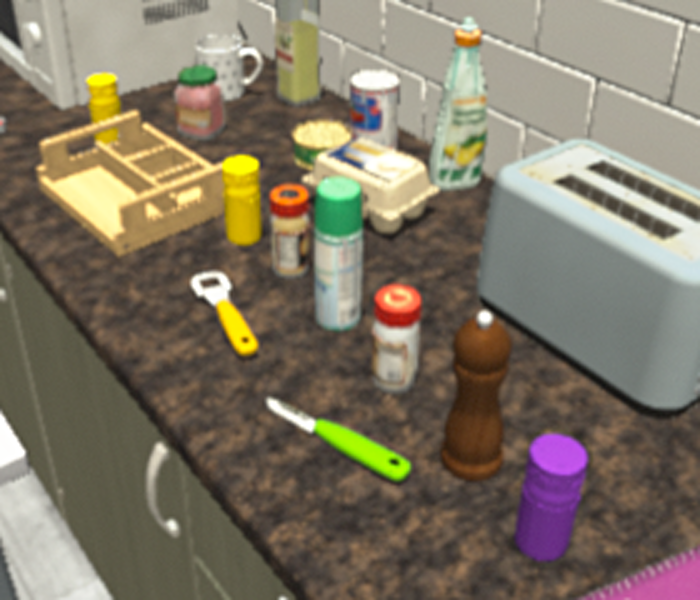

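View pics/top0.png

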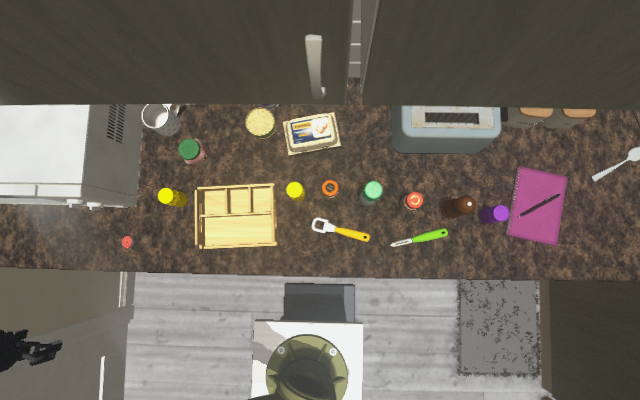

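The top view shows spice_a (dark disc) at px (330,188), spice_b at (415,200), the mill at (462,205), the green peeler at (420,237) and the caddy at (235,215). The yellow and purple jars, aerosol (373,190), opener (340,230) and jam jar (190,150) stay put. Next I refine the poses.

```bash
cat > meas.py <<'E'
from h import *
from scipy.optimize import least_squares
def near(W,c,r,zlo,zhi):
    q=W.reshape(-1,3); q=q[~np.isnan(q[:,0])]
    return q[(np.hypot(q[:,0]-c[0],q[:,1]-c[1])<r)&(q[:,2]>zlo)&(q[:,2]<zhi)]
def circ(q,r,c0):  # side/top points: known-radius hull centre
    f=lambda c: np.clip(np.hypot(q[:,0]-c[0],q[:,1]-c[1])-r,0,None)*1e3
    return least_squares(f,c0,loss="soft_l1").x
E
python3 - <<'E'
from meas import *
for cam in ("top","scene"):
    W=np.load(cam+"_W.npy"); print(cam)
    for n,c,z0,z1,r in (("a",(.524,-.058),.1,.112,.0),("b",(.497,-.283),.1,.112,0),("mill",(.484,-.41),.13,.162,0),("aer",(.51,-.17),.15,.18,0),("pur",(.468,-.518),.1,.112,0),("yel",(.517,.04),.1,.112,0),("jam",(.65,.27),.09,.105,0)):
        q=near(W,c,.045,z0,z1)
        if len(q)<8: print(n,len(q)); continue
        (cx,cy),rr=cv2.minEnclosingCircle(q[:,:2].astype(np.float32))
        print(n,len(q),"minCirc",np.round([cx,cy,rr],4),"mid",q[:,:2].mean(0).round(4),"z",np.median(q[:,2]).round(4), "zmax",q[:,2].max().round(4))
    q=near(W,(.40,-.335),.11,.008,.03)
    r=cv2.minAreaRect(q[:,:2].astype(np.float32)); print("peeler",len(q),r,np.median(q[:,2]))
    q=near(W,(.452,.21),.17,.015,.09)
    r=cv2.minAreaRect(q[:,:2].astype(np.float32)); print("caddy",len(q),r); print(cv2.boxPoints(r).round(3).tolist())
    q=near(W,(.452,.21),.17,.062,.09)
    for s in (q[q[:,1]>.21],q[q[:,1]<.21]):
        r=cv2.minAreaRect(s[:,:2].astype(np.float32)); print(" end",len(s),r)
W=np.load("top_W.npy"); print(near(W,(.6,0),.5,.02,.4).shape)
# back objects extents
q=W.reshape(-1,3); q=q[~np.isnan(q[:,0])]; 
for y0 in np.arange(-.5,.5,.1):
    s=q[(q[:,1]>y0)&(q[:,1]<y0+.1)&(q[:,2]>.03)&(q[:,2]<.45)&(q[:,0]>.56)]
    print(round(y0,1), s.min(0).round(3) if len(s) else None, s[:,2].max().round(3) if len(s) else None)
E
```

```text
top
a 201 minCirc [ 0.5287 -0.0559  0.0218] mid [ 0.5285 -0.0559] z 0.1061 zmax 0.1106
b 213 minCirc [ 0.4992 -0.2855  0.0222] mid [ 0.4991 -0.285 ] z 0.1059 zmax 0.1115
mill 271 minCirc [ 0.4848 -0.4107  0.0251] mid [ 0.4831 -0.4063] z 0.1514 zmax 0.1619
aer 286 minCirc [ 0.5153 -0.1668  0.024 ] mid [ 0.5145 -0.1659] z 0.1709 zmax 0.1767
pur 210 minCirc [ 0.4673 -0.5177  0.0222] mid [ 0.4671 -0.5162] z 0.1056 zmax 0.1114
yel 201 minCirc [0.5217 0.0405 0.0216] mid [0.5217 0.0404] z 0.1058 zmax 0.1104
jam 3
peeler 324 ((0.44312921166419983, -0.3481900691986084), (0.10241933166980743, 0.1477588266134262), 7.292494773864746) 0.015068573836219401
caddy 1794 ((0.45213526487350464, 0.20887163281440735), (0.18078213930130005, 0.32297152280807495), 3.983844757080078)
[[0.35100001096725464, 0.36399999260902405], [0.37299999594688416, 0.04100000113248825], [0.5540000200271606, 0.05400000140070915], [0.531000018119812, 0.37599998712539673]]
 end 192 ((0.4433785378932953, 0.31881043314933777), (0.14593131840229034, 0.05647744610905647), 23.599985122680664)
 end 183 ((0.45908305048942566, 0.08078
[... 942 characters left out ...]
 0.367000013589859], [0.3709999918937683, 0.03999999910593033], [0.5519999861717224, 0.052000001072883606], [0.5299999713897705, 0.3790000081062317]]
 end 144 ((0.44427579641342163, 0.3425896167755127), (0.15468546748161316, 0.061094027012586594), 3.7772912979125977)
 end 159 ((0.45812851190567017, 0.07598007470369339), (0.1524893045425415, 0.05827059596776962), 2.9508345127105713)
(13146, 3)
-0.5 [ 0.647 -0.496  0.03 ] 0.183
-0.4 [ 0.647 -0.4    0.03 ] 0.184
-0.3 [ 0.646 -0.3    0.03 ] 0.184
-0.2 [ 0.887 -0.141  0.03 ] 0.384
-0.1 [ 0.648 -0.081  0.031] 0.078
-0.0 [0.634 0.    0.031] 0.078
0.1 [0.692 0.113 0.03 ] 0.052
0.2 None None
0.3 [0.598 0.304 0.03 ] 0.104
0.4 [0.696 0.401 0.03 ] 0.094
```

```bash
cat >> meas.py <<'E'
def rect(W,c,hx,hy,zlo,zhi):
    q=W.reshape(-1,3); q=q[~np.isnan(q[:,0])]
    return q[(abs(q[:,0]-c[0])<hx)&(abs(q[:,1]-c[1])<hy)&(q[:,2]>zlo)&(q[:,2]<zhi)]
def dense(q):
    from scipy.spatial import cKDTree
    t=cKDTree(q[:,:2]); n=np.array([len(i) for i in t.query_ball_point(q[:,:2],.008)]); return q[n>4]
E
python3 - <<'E'
from meas import *
for cam in ("top","scene"):
    W=np.load(cam+"_W.npy"); print(cam)
    q=dense(rect(W,(.40,-.325),.04,.1,.010,.03))
    r=cv2.minAreaRect(q[:,:2].astype(np.float32)); print("peeler",len(q),r,q.mean(0).round(4)); print(cv2.boxPoints(r).round(3).tolist())
    q=dense(rect(W,(.452,.212),.1,.126,.013,.09))
    r=cv2.minAreaRect(q[:,:2].astype(np.float32)); print("caddy",len(q),r); print(cv2.boxPoints(r).round(3).tolist())
    for yc in (.325,.1):
        s=dense(rect(W,(.452,yc),.1,.02,.064,.09))
        l=cv2.fitLine(s[:,:2].astype(np.float32),cv2.DIST_HUBER,0,.001,.001).ravel(); print(" end",len(s),l, s[:,0].min(),s[:,0].max())
E
```

```text
top
peeler 258 ((0.40489479899406433, -0.3491522967815399), (0.024369243532419205, 0.10530689358711243), 15.380937576293945) [ 0.4062 -0.3527  0.0152]
[[0.3790000081062317, -0.3019999861717224], [0.40700000524520874, -0.40299999713897705], [0.4309999942779541, -0.3970000147819519], [0.40299999713897705, -0.29499998688697815]]
caddy 1830 ((0.4518851041793823, 0.2124636173248291), (0.18078213930130005, 0.22633986175060272), 3.983844757080078)
[[0.3540000021457672, 0.3190000057220459], [0.3700000047683716, 0.09300000220537186], [0.550000011920929, 0.10599999874830246], [0.5339999794960022, 0.3319999873638153]]
 end 183 [0.9973735  0.07243005 0.44337887 0.31928006] 0.36573960629615715 0.5215003478646983
 end 171 [0.9977273  0.06738193 0.45729756 0.10400455] 0.3814988320318092 0.5357662364058253
scene
peeler 338 ((0.40524983406066895, -0.350796639919281), (0.02450980432331562, 0.10611141473054886), 15.750651359558105) [ 0.4054 -0.3571  0.0154]
[[0.3790000081062317, -0.30300000309944153], [0.40799999237060547, -0.4050000011920929], [0.4309999942779541, -0.39899998903274536], [0.40299999713897705, -0.29600000381469727]]
caddy 1848 ((0.45095252990722656, 0.20881855487823486), (0.181285098195076, 0.23164859414100647), 3.973806381225586)
[[0.3529999852180481, 0.3179999887943268], [0.36899998784065247, 0.08699999749660492], [0.5490000247955322, 0.10000000149011612], [0.5329999923706055, 0.3310000002384186]]
 end 107 [0.9977892  0.06645855 0.44207168 0.31654638] 0.36903640500038726 0.518648229366954
 end 136 [0.9981011  0.06159716 0.44903845 0.09783547] 0.3808958477942791 0.5330188264688956
```

Emit:
jog_arm(
  plan=[
    {"slide": [-0.1,0,0],"angular": [0,0,0.02],"gripper": 85},
    {"slide": [-0.15,-0.03,0],"angular": [0,0,0.04],"gripper": 85},
    {"slide": [-0.2,-0.06,0],"angular": [0,0,0.06],"gripper": 85},
    {"slide": [-0.25,-0.09,0],"angular": [0,0,0.08],"gripper": 85},
    {"slide": [-0.3,-0.12,0],"angular": [0,0,0.1],"gripper": 85},
    {"slide": [-0.32,-0.18,0],"angular": [0,0,0.12],"gripper": 85},
    {"slide": [-0.33,-0.23,0],"angular": [0,0,0.14],"gripper": 85},
    {"slide": [-0.33,-0.28,0],"angular": [0,0,0.16],"gripper": 85},
    {"slide": [-0.33,-0.33,0],"angular": [0,0,0.18],"gripper": 85},
    {"slide": [-0.33,-0.38,0],"angular": [0,0,0.2],"gripper": 85},
  ],
)

```text
t: 1.8
ee_pos: [0.3849, 0.2339, 0.4048]
tool_rot: [0.678, 0.735, 0.0, 0.0]
force: [1.6, -0.1, -0.6]
gripper_width: 0.0847
finger_force: 0.0
```

```bash
cat > go.py <<'E'
import sys
from h import *
def go(x,y,z,az,s=None,frm=None):
    """print slide/angular from current (or frm=(xyz,az)) to target, tool down, tool x azimuth az deg"""
    def M(a): a=np.radians(a); return np.array([[np.cos(a),np.sin(a),0],[np.sin(a),-np.cos(a),0],[0,0,-1]])
    if frm: p,C=np.array(frm[0]),M(frm[1])
    else:
        s=env.get_state(); p=s["ee_pos"]; C=rot(s["tool_rot"])
    print("slide",(C.T@(np.array([x,y,z])-p)).round(4).tolist(),"ang",(R.from_matrix(C.T@M(az)).as_rotvec()/(2*np.pi)).round(4).tolist())
if __name__=="__main__": go(*map(float,sys.argv[1:5]))
E
python3 - <<'E'
from go import *
s=env.get_state(); print(s["joint_pos"].round(2), R.from_quat(s["tool_rot"]).as_matrix().round(3).tolist())
go(.45,.0,.405,100); go(.396,-.319,.36,105.5)
print(env.camera_model("wrist")["xyz"]-s["ee_pos"])
E
```

```text
[-0.72  0.24  0.15  1.94 -0.04  0.97 -0.47] [[-0.081, 0.997, 0.001], [0.997, 0.081, 0.0], [0.0, 0.001, -1.0]]
slide [-0.2384, 0.046, -0.0003] ang [0.0001, -0.0, -0.0149]
slide [-0.552, -0.0337, 0.0446] ang [0.0001, -0.0, -0.0302]
[-0.00553114  0.08031656 -0.0314023 ]
```

Emit:
jog_arm(
  plan=[
    {"slide": [-0.05,0.012,0],"angular": [0,0,-0.005],"gripper": 85},
    {"slide": [-0.1,0.024,0],"angular": [0,0,-0.01],"gripper": 85},
    {"slide": [-0.15,0.036,0],"angular": [0,0,-0.015],"gripper": 85},
    {"slide": [-0.2,0.046,0],"angular": [0,0,-0.02],"gripper": 85},
    {"slide": [-0.25,0.046,0],"angular": [0,0,-0.025],"gripper": 85},
    {"slide": [-0.3,0.04,0],"angular": [0,0,-0.03],"gripper": 85},
    {"slide": [-0.35,0.03,0],"angular": [0,0,-0.03],"gripper": 85},
    {"slide": [-0.4,0.01,0],"angular": [0,0,-0.03],"gripper": 85},
    {"slide": [-0.45,-0.01,0],"angular": [0,0,-0.03],"gripper": 85},
    {"slide": [-0.5,-0.034,0],"angular": [0,0,-0.03],"gripper": 60},
  ],
)

```text
t: 2.8
ee_pos: [0.4004, -0.2485, 0.405]
tool_rot: [0.603, 0.798, 0.0, 0.001]
force: [1.6, -0.8, 0.4]
gripper_width: 0.0728
finger_force: 0.0
```

Run:
```python
from meas import *
from go import go
m=env.camera_model("wrist"); p,d=env.read_camera("wrist"); save("w1",p); W=cloud("wrist",d,m)
s=env.get_state(); print(s["t"],s["ee_pos"],s["joint_pos"].round(2),m["vertical_fov"])
for o in env.cut_out("wrist","peeler"): print(o["conf"],o["bbox"])
q=dense(rect(W,(.40,-.325),.05,.12,.007,.03)); print(len(q))
if len(q)>20:
    r=cv2.minAreaRect(q[:,:2].astype(np.float32)); print(r); print(cv2.boxPoints(r).round(3).tolist())
go(.397,-.321,.27,105.5); go(.397,-.321,.176,105.5)
```

```text
2.85 [ 0.39617619 -0.25640654  0.40553468] [ 0.23  0.28  0.38  1.89 -0.12  0.99  0.93] 63.510960569705254
0.75 [294.0, 153.2, 19.1, 134.8]
1377
((0.4061949551105499, -0.3486533761024475), (0.022962573915719986, 0.1054810881614685), 14.814885139465332)
[[0.38199999928474426, -0.3009999990463257], [0.4090000092983246, -0.40299999713897705], [0.4309999942779541, -0.3970000147819519], [0.40400001406669617, -0.29499998688697815]]
slide [-0.0648, -0.0183, 0.1356] ang [-0.0002, 0.0006, -0.0009]
slide [-0.0645, -0.0182, 0.2296] ang [-0.0002, 0.0006, -0.0009]
```

View pics/w1.png

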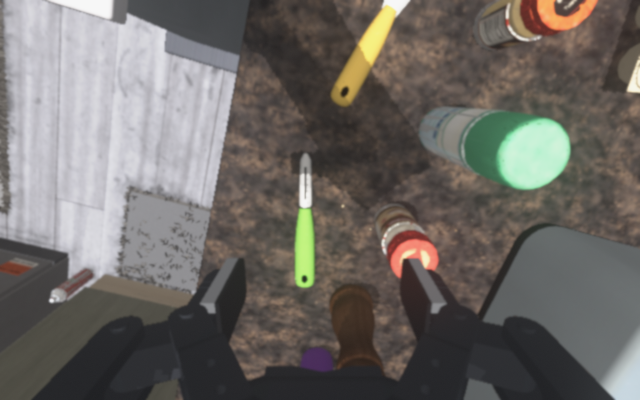

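Emit:
jog_arm(
  plan=[
    {"slide": [-0.03,-0.008,0.04],"angular": [0,0,0],"gripper": 50},
    {"slide": [-0.055,-0.016,0.08],"angular": [0,0,0],"gripper": 50},
    {"slide": [-0.055,-0.016,0.12],"angular": [0,0,0],"gripper": 50},
    {"slide": [-0.055,-0.016,0.135],"angular": [0,0,0],"gripper": 50},
    {"slide": [-0.055,-0.016,0.135],"angular": [0,0,0],"gripper": 50},
    {"slide": [-0.055,-0.016,0.135],"angular": [0,0,0],"gripper": 50},
    {"slide": [-0.055,-0.016,0.135],"angular": [0,0,0],"gripper": 50},
  ],
)

```text
t: 3.6
ee_pos: [0.4012, -0.304, 0.271]
tool_rot: [0.603, 0.798, 0.0, 0.001]
force: [0.2, -0.1, -0.1]
gripper_width: 0.0501
finger_force: 0.0
```

```bash
python3 go.py .398 -.320 .176 105.2; python3 -c "
from h import *;s=env.get_state();print(s['ee_pos'],s['qd'].round(3),s['gripper_width'])"
```

```text
slide [-0.0143, -0.0076, 0.0951] ang [0.0003, 0.0003, 0.0018]
[ 0.40120312 -0.30401081  0.27104257] [-0.001 -0.007 -0.     0.002 -0.001 -0.005  0.002] 0.05009480711244086
```

Emit:
jog_arm(
  plan=[
    {"slide": [-0.014,-0.0076,0.04],"angular": [0,0,0.0018],"gripper": 50},
    {"slide": [-0.014,-0.0076,0.07],"angular": [0,0,0.0018],"gripper": 50},
    {"slide": [-0.014,-0.0076,0.085],"angular": [0,0,0.0018],"gripper": 50},
    {"slide": [-0.014,-0.0076,0.095],"angular": [0,0,0.0018],"gripper": 50},
    {"slide": [-0.014,-0.0076,0.095],"angular": [0,0,0.0018],"gripper": 50},
    {"slide": [-0.014,-0.0076,0.095],"angular": [0,0,0.0018],"gripper": 10},
    {"slide": [-0.014,-0.0076,0.095],"angular": [0,0,0.0018],"gripper": 10},
    {"slide": [-0.014,-0.0076,0.095],"angular": [0,0,0.0018],"gripper": 10},
    {"slide": [-0.014,-0.0076,0.095],"angular": [0,0,0.0018],"gripper": 10},
    {"slide": [-0.014,-0.0076,0.095],"angular": [0,0,0.0018],"gripper": 10},
  ],
)

```text
t: 4.6
ee_pos: [0.3975, -0.3197, 0.1761]
tool_rot: [0.608, 0.794, 0.0, 0.001]
force: [-0.7, 0.3, 4.8]
gripper_width: 0.0238
finger_force: 59.6
```

Emit:
jog_arm(
  plan=[
    {"slide": [-0.014,0,-0.03],"angular": [0,0,0],"gripper": 10},
    {"slide": [0,0,-0.08],"angular": [0,0,0],"gripper": 10},
    {"slide": [0,0.01,-0.13],"angular": [0,0,0],"gripper": 10},
    {"slide": [0.01,0.02,-0.175],"angular": [0,0,0],"gripper": 10},
    {"slide": [0.05,0.04,-0.195],"angular": [0,0,0],"gripper": 10},
    {"slide": [0.1,0.06,-0.2],"angular": [0,0,0.005],"gripper": 10},
    {"slide": [0.145,0.08,-0.2],"angular": [0,0,0.01],"gripper": 10},
    {"slide": [0.19,0.1,-0.2],"angular": [0,0,0.015],"gripper": 10},
    {"slide": [0.235,0.12,-0.2],"angular": [0,0,0.02],"gripper": 10},
    {"slide": [0.28,0.134,-0.2],"angular": [0,0,0.025],"gripper": 10},
  ],
)

```text
t: 5.6
ee_pos: [0.4533, -0.0121, 0.3758]
tool_rot: [0.668, 0.744, 0.001, 0.001]
force: [1.7, -0.9, -0.3]
gripper_width: 0.0234
finger_force: 59.0
```

```bash
python3 go.py .4115 .208 .30 94
```

```text
slide [0.2233, -0.0184, 0.0758] ang [0.0004, -0.0, 0.0058]
```

Emit:
jog_arm(
  plan=[
    {"slide": [0.05,-0.004,0],"angular": [0,0,0.002],"gripper": 10},
    {"slide": [0.1,-0.008,0],"angular": [0,0,0.004],"gripper": 10},
    {"slide": [0.15,-0.012,0],"angular": [0,0,0.006],"gripper": 10},
    {"slide": [0.19,-0.016,0.02],"angular": [0,0,0.006],"gripper": 10},
    {"slide": [0.215,-0.018,0.05],"angular": [0,0,0.006],"gripper": 10},
    {"slide": [0.215,-0.018,0.076],"angular": [0,0,0.006],"gripper": 10},
    {"slide": [0.215,-0.018,0.076],"angular": [0,0,0.006],"gripper": 10},
    {"slide": [0.215,-0.018,0.076],"angular": [0,0,0.006],"gripper": 10},
  ],
)

```text
t: 6.4
ee_pos: [0.4125, 0.1971, 0.2995]
tool_rot: [0.682, 0.731, -0.0, 0.0]
force: [0.6, -0.1, -0.4]
gripper_width: 0.0235
finger_force: 59.1
```

Run:
```python
from meas import *
from go import go
m=env.camera_model("wrist"); p,d=env.read_camera("wrist"); save("w2",p); W=cloud("wrist",d,m)
print(env.get_state()["ee_pos"])
q=dense(rect(W,(.4515,.211),.11,.13,.04,.052))
l=q[abs(q[:,0]-.455)<.03]; l=l[abs(l[:,1]-.21)<.08]; print(len(q),len(l))
print("divider",len(l), l[:,0].min() if len(l) else None, cv2.fitLine(l[:,:2].astype(np.float32),cv2.DIST_HUBER,0,.001,.001).ravel() if len(l) else None)
go(.4115,.208,.186,94)
```

```text
[0.41284226 0.19701838 0.30004611]
9562 2591
divider 2591 0.44998162754904486 [ 0.06305926 -0.9980098   0.45696226  0.22415707]
slide [0.011, -0.0008, 0.114] ang [0.0002, -0.0001, -0.0002]
```

View pics/w2.png

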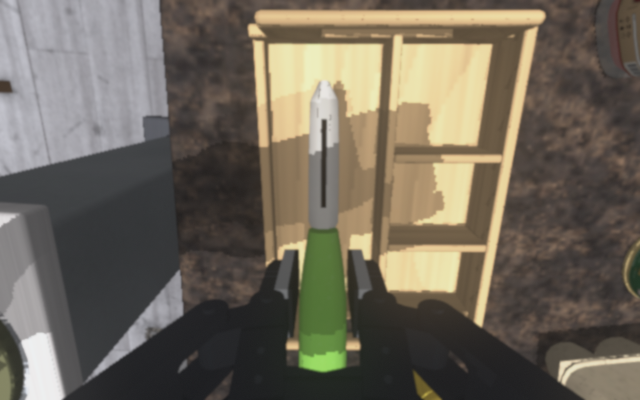

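Emit:
jog_arm(
  plan=[
    {"slide": [0.011,0,0.04],"angular": [0,0,0],"gripper": 10},
    {"slide": [0.011,0,0.075],"angular": [0,0,0],"gripper": 10},
    {"slide": [0.011,0,0.1],"angular": [0,0,0],"gripper": 10},
    {"slide": [0.011,0,0.113],"angular": [0,0,0],"gripper": 10},
    {"slide": [0.011,0,0.113],"angular": [0,0,0],"gripper": 10},
    {"slide": [0.011,0,0.113],"angular": [0,0,0],"gripper": 10},
    {"slide": [0.011,0,0.113],"angular": [0,0,0],"gripper": 40},
    {"slide": [0.011,0,0.113],"angular": [0,0,0],"gripper": 40},
    {"slide": [0.011,0,0.113],"angular": [0,0,0],"gripper": 40},
    {"slide": [0.011,0,0.09],"angular": [0,0,0],"gripper": 40},
  ],
)

```text
t: 7.45
ee_pos: [0.4109, 0.2085, 0.2077]
tool_rot: [0.682, 0.731, -0.002, -0.001]
force: [0.5, 0.6, 0.0]
gripper_width: 0.0402
finger_force: 0.0
```

Emit:
jog_arm(
  plan=[
    {"slide": [0,0,-0.04],"angular": [0,0,0],"gripper": 40},
    {"slide": [0,0,-0.09],"angular": [0,0,0],"gripper": 60},
    {"slide": [0,0,-0.14],"angular": [0,0,0],"gripper": 85},
    {"slide": [-0.05,0.02,-0.15],"angular": [0,0,0],"gripper": 85},
    {"slide": [-0.1,0.04,-0.15],"angular": [0,0,0],"gripper": 85},
    {"slide": [-0.145,0.06,-0.15],"angular": [0,0,0],"gripper": 85},
    {"slide": [-0.19,0.08,-0.15],"angular": [0,0,0],"gripper": 85},
    {"slide": [-0.23,0.09,-0.15],"angular": [0,0,0],"gripper": 85},
    {"slide": [-0.23,0.09,-0.15],"angular": [0,0,0],"gripper": 85},
    {"slide": [-0.23,0.09,-0.15],"angular": [0,0,0],"gripper": 85},
  ],
)

```text
t: 8.45
ee_pos: [0.5172, -0.0159, 0.3587]
tool_rot: [0.683, 0.73, -0.0, -0.0]
force: [-0.5, 1.1, -1.2]
gripper_width: 0.0847
finger_force: 0.0
```

```bash
cat > wj.py <<'E'
import sys
from meas import *
from go import go
def look(n,c,z0,z1,rad=.045,name="w"):
    m=env.camera_model("wrist"); p,d=env.read_camera("wrist"); save(name,p); W=cloud("wrist",d,m)
    s=env.get_state(); print(s["t"],s["ee_pos"].round(4))
    q=near(W,c,rad,z0,z1); print(len(q))
    if len(q)>20:
        q=dense(q); print(n,"circ",np.round(np.r_[cv2.minEnclosingCircle(q[:,:2].astype(np.float32))[0],cv2.minEnclosingCircle(q[:,:2].astype(np.float32))[1]],4),"bbox mid",((q.min(0)+q.max(0))/2).round(4),"span",(q.max(0)-q.min(0)).round(4))
    return W
E
python3 - <<'E'
from wj import *
look("a",(.528,-.058),.095,.115,name="w3")
go(.528,-.058,.30,90); go(.528,-.058,.24,90)
p,d=env.read_camera("top"); W=cloud("top",d)
q=dense(rect(W,(.41,.21),.034,.09,.018,.04)); r=cv2.minAreaRect(q[:,:2].astype(np.float32)); print("peeler",r, q[:,2].mean())
cv2.imwrite("pics/t3.png",cv2.resize(p[160:260,170:350,::-1],(720,400),interpolation=cv2.INTER_CUBIC))
E
```

```text
8.5 [ 0.517  -0.0142  0.3587]
2490
a circ [ 0.5302 -0.0564  0.0225] bbox mid [ 0.5298 -0.0562  0.1014] span [0.0437 0.0442 0.0127]
slide [-0.0444, 0.008, 0.0586] ang [-0.0001, -0.0001, 0.011]
slide [-0.0445, 0.008, 0.1186] ang [-0.0001, -0.0001, 0.011]
peeler ((0.0, 0.0), (0.0, 0.0), 0.0) nan<stdin>:5: RuntimeWarning: Mean of empty slice.
  ret = ret.dtype.type(ret / rcount)
```

View pics/t3.png

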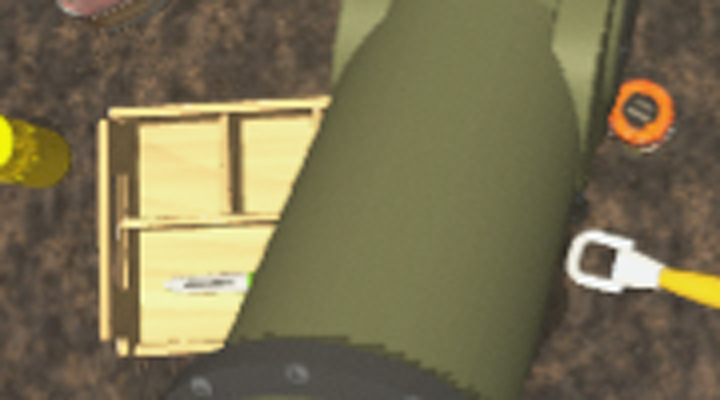

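Emit:
jog_arm(
  plan=[
    {"slide": [-0.0435,0.009,0],"angular": [0,0,0.011],"gripper": 85},
    {"slide": [-0.0435,0.009,0],"angular": [0,0,0.011],"gripper": 85},
    {"slide": [-0.0435,0.009,0.03],"angular": [0,0,0.011],"gripper": 85},
    {"slide": [-0.0435,0.009,0.06],"angular": [0,0,0.011],"gripper": 85},
    {"slide": [-0.0435,0.009,0.09],"angular": [0,0,0.011],"gripper": 85},
    {"slide": [-0.0435,0.009,0.11],"angular": [0,0,0.011],"gripper": 85},
    {"slide": [-0.0435,0.009,0.118],"angular": [0,0,0.011],"gripper": 85},
    {"slide": [-0.0435,0.009,0.118],"angular": [0,0,0.011],"gripper": 85},
  ],
)

```text
t: 9.35
ee_pos: [0.5291, -0.056, 0.2401]
tool_rot: [0.706, 0.708, -0.0, -0.001]
force: [0.6, -0.5, -0.9]
gripper_width: 0.0845
finger_force: 0.0
```

Emit:
jog_arm(
  plan=[
    {"slide": [0,0,0],"angular": [0,0,0],"gripper": 30},
    {"slide": [0,0,0],"angular": [0,0,0],"gripper": 30},
    {"slide": [0,0,0],"angular": [0,0,0],"gripper": 30},
    {"slide": [0,0,0],"angular": [0,0,0],"gripper": 30},
    {"slide": [0,0,0],"angular": [0,0,0],"gripper": 30},
    {"slide": [0,0,0],"angular": [0,0,0],"gripper": 30},
  ],
)

```text
t: 9.95
ee_pos: [0.5296, -0.0574, 0.2419]
tool_rot: [0.707, 0.707, 0.001, 0.001]
force: [-0.7, 0.6, 6.4]
gripper_width: 0.0432
finger_force: 60.2
```

Emit:
jog_arm(
  plan=[
    {"slide": [0,0,-0.03],"angular": [0,0,0],"gripper": 30},
    {"slide": [0,0,-0.07],"angular": [0,0,0],"gripper": 30},
    {"slide": [0,0,-0.115],"angular": [0,0,0],"gripper": 30},
    {"slide": [0.02,-0.005,-0.14],"angular": [0,0,-0.002],"gripper": 30},
    {"slide": [0.065,-0.01,-0.14],"angular": [0,0,-0.004],"gripper": 30},
    {"slide": [0.11,-0.015,-0.14],"angular": [0,0,-0.006],"gripper": 30},
    {"slide": [0.155,-0.02,-0.14],"angular": [0,0,-0.008],"gripper": 30},
    {"slide": [0.2,-0.026,-0.14],"angular": [0,0,-0.011],"gripper": 30},
    {"slide": [0.24,-0.032,-0.14],"angular": [0,0,-0.011],"gripper": 30},
    {"slide": [0.265,-0.032,-0.14],"angular": [0,0,-0.011],"gripper": 30},
  ],
)

```text
t: 10.95
ee_pos: [0.4958, 0.2112, 0.3812]
tool_rot: [0.681, 0.733, 0.001, -0.001]
force: [0.8, -0.9, -1.9]
gripper_width: 0.0432
finger_force: 61.1
```

Emit:
jog_arm(
  plan=[
    {"slide": [0,0,0],"angular": [0,0,0],"gripper": 30},
    {"slide": [0,0,0],"angular": [0,0,0],"gripper": 30},
    {"slide": [0,0,0],"angular": [0,0,0],"gripper": 30},
  ],
)

```text
t: 11.25
ee_pos: [0.4973, 0.2062, 0.381]
tool_rot: [0.683, 0.731, -0.0, 0.0]
force: [0.1, 0.4, -0.9]
gripper_width: 0.0432
finger_force: 61.1
```

Run:
```python
from wj import *
m=env.camera_model("wrist"); p,d=env.read_camera("wrist"); save("w4",p); W=cloud("wrist",d,m); np.save("w4W.npy",W)
s=env.get_state(); print(s["ee_pos"].round(4),s["joint_pos"].round(2))
def fit(q): return cv2.fitLine(q[:,:2].astype(np.float32),cv2.DIST_HUBER,0,.001,.001).ravel().round(4) if len(q)>10 else None
# to caddy local with nominal pose
th=.068; c=np.array([.452,.2105]); Rm=np.array([[np.cos(th),np.sin(th)],[-np.sin(th),np.cos(th)]])
q=W.reshape(-1,3); q=q[~np.isnan(q[:,0])]; L=np.c_[(q[:,:2]-c)@Rm.T,q[:,2]]
t=L[(L[:,2]>.043)&(L[:,2]<.052)]
def seg(n,a,x0,x1,y0,y1):
    g=t[(t[:,0]>x0)&(t[:,0]<x1)&(t[:,1]>y0)&(t[:,1]<y1)]
    if len(g)>10: print(n,len(g),"med",np.median(g[:,a]).round(4),"rng",np.percentile(g[:,a],[5,95]).round(4))
    else: print(n,len(g))
seg("div x(5)",0,-.01,.018,-.09,.09); seg("back x(86)",0,.075,.1,-.09,.09)
seg("cell y(28)",1,.02,.07,.018,.040); seg("cell y(-40)",1,.02,.07,-.052,-.028)
e=L[(L[:,2]>.066)&(L[:,2]<.08)]
for y0,y1 in ((.095,.125),(-.125,-.095)):
    g=e[(e[:,1]>y0)&(e[:,1]<y1)&(abs(e[:,0])<.08)]; print("end",len(g),np.percentile(g[:,1],[5,50,95]).round(4) if len(g) else "")
```

```text
[0.4974 0.2061 0.381 ] [-0.66  0.41  0.32  1.77 -0.15  0.99 -0.21]
div x(5) 1137 med 0.0068 rng [0.0037 0.0116]
back x(86) 1534 med 0.0867 rng [0.0819 0.0906]
cell y(28) 372 med 0.0302 rng [0.0273 0.0328]
cell y(-40) 0
end 2393 [0.1072 0.1105 0.1149]
end 328 [-0.1094 -0.1046 -0.1025]
```

View pics/w4.png

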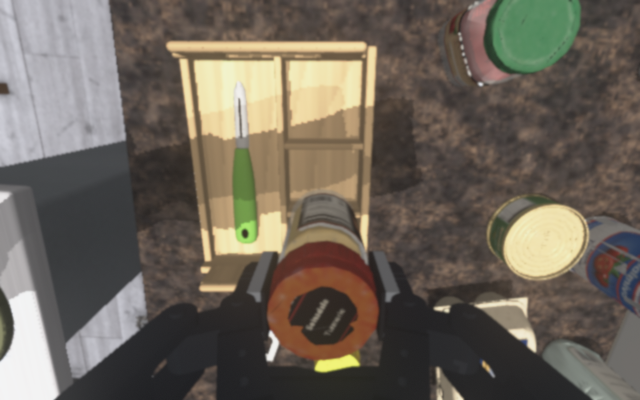

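Emit:
jog_arm(
  plan=[
    {"slide": [0.003,0.001,0.01],"angular": [0,0,0],"gripper": 30},
    {"slide": [0.003,0.001,0.04],"angular": [0,0,0],"gripper": 30},
    {"slide": [0.003,0.001,0.07],"angular": [0,0,0],"gripper": 30},
    {"slide": [0.003,0.001,0.1],"angular": [0,0,0],"gripper": 30},
    {"slide": [0.003,0.001,0.115],"angular": [0,0,0],"gripper": 30},
    {"slide": [0.003,0.001,0.122],"angular": [0,0,0],"gripper": 30},
    {"slide": [0.003,0.001,0.126],"angular": [0,0,0],"gripper": 30},
    {"slide": [0.003,0.001,0.128],"angular": [0,0,0],"gripper": 30},
    {"slide": [0.003,0.001,0.128],"angular": [0,0,0],"gripper": 30},
  ],
)

```text
t: 12.2
ee_pos: [0.4982, 0.2107, 0.2532]
tool_rot: [0.682, 0.731, 0.0, 0.0]
force: [-0.4, -0.4, -0.7]
gripper_width: 0.043
finger_force: 61.1
```

Emit:
jog_arm(
  plan=[
    {"slide": [0,0,0.0015],"angular": [0,0,0],"gripper": 30},
    {"slide": [0,0,0.0015],"angular": [0,0,0],"gripper": 30},
    {"slide": [0,0,0.0015],"angular": [0,0,0],"gripper": 30},
  ],
)

```text
t: 12.5
ee_pos: [0.498, 0.2108, 0.2515]
tool_rot: [0.682, 0.731, 0.0, 0.0]
force: [-0.1, -0.5, -0.8]
gripper_width: 0.043
finger_force: 61.1
```

Emit:
jog_arm(
  plan=[
    {"slide": [0,0,0.001],"angular": [0,0,0],"gripper": 30},
    {"slide": [0,0,0.001],"angular": [0,0,0],"gripper": 30},
    {"slide": [0,0,0.002],"angular": [0,0,0],"gripper": 30},
    {"slide": [0,0,0.002],"angular": [0,0,0],"gripper": 30},
  ],
)

```text
t: 12.9
ee_pos: [0.498, 0.2107, 0.25]
tool_rot: [0.682, 0.731, 0.0, -0.0]
force: [-1.8, -0.6, 8.4]
gripper_width: 0.0427
finger_force: 62.1
```

Contact. Release by opening, then rise and head for spice_b.

Emit:
jog_arm(
  plan=[
    {"slide": [0,0,0],"angular": [0,0,0],"gripper": 50},
    {"slide": [0,0,0],"angular": [0,0,0],"gripper": 60},
    {"slide": [0,0,0],"angular": [0,0,0],"gripper": 75},
    {"slide": [0,0,0],"angular": [0,0,0],"gripper": 75},
    {"slide": [0,0,-0.02],"angular": [0,0,0],"gripper": 75},
    {"slide": [0,0,-0.05],"angular": [0,0,0],"gripper": 85},
    {"slide": [0,0,-0.09],"angular": [0,0,0],"gripper": 85},
    {"slide": [0,0,-0.13],"angular": [0,0,0],"gripper": 85},
    {"slide": [-0.03,-0.01,-0.15],"angular": [0,0,0],"gripper": 85},
    {"slide": [-0.075,-0.02,-0.15],"angular": [0,0,0],"gripper": 85},
  ],
)

```text
t: 13.9
ee_pos: [0.4838, 0.1361, 0.4019]
tool_rot: [0.68, 0.733, 0.003, 0.001]
force: [1.0, -0.4, -0.9]
gripper_width: 0.085
finger_force: 0.0
```

Run:
```python
from wj import *
look("a placed",(.498,.21),.1,.125,name="w5")
go(.46,-.05,.40,94); go(.498,-.23,.36,90)
```

```text
13.95 [0.4822 0.126  0.401 ]
2633
a placed circ [0.4975 0.2113 0.0223] bbox mid [0.4976 0.211  0.1082] span [0.0437 0.0433 0.0155]
slide [-0.1742, -0.0335, 0.0015] ang [0.0003, 0.0005, -0.0009]
slide [-0.3562, -0.0071, 0.0422] ang [0.0004, 0.0005, 0.0102]
```

Emit:
jog_arm(
  plan=[
    {"slide": [-0.05,-0.01,0],"angular": [0,0,0],"gripper": 85},
    {"slide": [-0.1,-0.02,0],"angular": [0,0,0],"gripper": 85},
    {"slide": [-0.145,-0.025,0],"angular": [0,0,0.002],"gripper": 85},
    {"slide": [-0.19,-0.025,0],"angular": [0,0,0.004],"gripper": 85},
    {"slide": [-0.235,-0.02,0],"angular": [0,0,0.006],"gripper": 85},
    {"slide": [-0.28,-0.015,0],"angular": [0,0,0.008],"gripper": 85},
    {"slide": [-0.32,-0.01,0],"angular": [0,0,0.01],"gripper": 85},
    {"slide": [-0.35,-0.007,0.01],"angular": [0,0,0.01],"gripper": 85},
    {"slide": [-0.35,-0.007,0.03],"angular": [0,0,0.01],"gripper": 85},
    {"slide": [-0.35,-0.007,0.03],"angular": [0,0,0.01],"gripper": 85},
  ],
)

```text
t: 14.95
ee_pos: [0.4999, -0.2156, 0.3667]
tool_rot: [0.705, 0.709, -0.001, -0.002]
force: [-0.7, 0.4, 0.7]
gripper_width: 0.0848
finger_force: 0.0
```

Emit:
jog_arm(
  plan=[
    {"slide": [0,0,0],"angular": [0,0,0],"gripper": 85},
    {"slide": [0,0,0],"angular": [0,0,0],"gripper": 85},
  ],
)

```text
t: 15.15
ee_pos: [0.501, -0.2144, 0.3699]
tool_rot: [0.704, 0.71, 0.0, 0.0]
force: [0.4, 0.6, 0.3]
gripper_width: 0.0853
finger_force: 0.0
```

Run:
```python
from wj import *
W=look("b",(.499,-.287),.095,.115,name="w6")
q=dense(near(W,(.484,-.413),.045,.13,.16)); print("mill",len(q),(q.min(0)+q.max(0))/2 if len(q) else 0)
go(.499,-.287,.36,90); go(.499,-.287,.241,90)
```

```text
15.2 [ 0.501  -0.2144  0.3701]
2132
b circ [ 0.5002 -0.2854  0.0225] bbox mid [ 0.5001 -0.2853  0.1013] span [0.0445 0.0436 0.0125]
mill 0 0
slide [-0.0726, -0.0026, 0.0101] ang [0.0002, 0.0, 0.0013]
slide [-0.0726, -0.0028, 0.1291] ang [0.0002, 0.0, 0.0013]
```

View pics/w6.png

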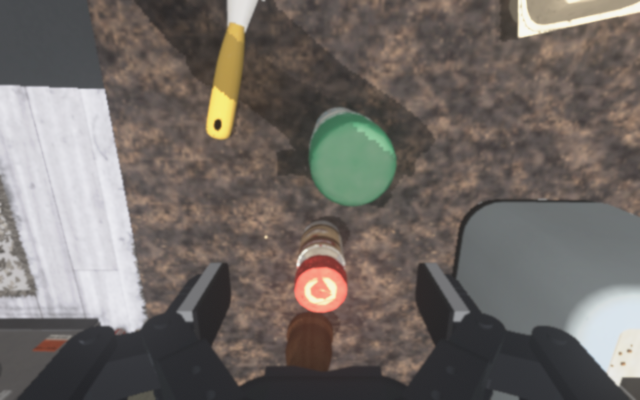

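Emit:
jog_arm(
  plan=[
    {"slide": [-0.045,-0.001,0],"angular": [0,0,0.001],"gripper": 85},
    {"slide": [-0.072,-0.002,0],"angular": [0,0,0.001],"gripper": 85},
    {"slide": [-0.072,-0.002,0.01],"angular": [0,0,0.001],"gripper": 85},
    {"slide": [-0.072,-0.002,0.04],"angular": [0,0,0.001],"gripper": 85},
    {"slide": [-0.072,-0.002,0.08],"angular": [0,0,0.001],"gripper": 85},
    {"slide": [-0.072,-0.002,0.105],"angular": [0,0,0.001],"gripper": 85},
    {"slide": [-0.072,-0.002,0.12],"angular": [0,0,0.001],"gripper": 85},
    {"slide": [-0.072,-0.002,0.126],"angular": [0,0,0.001],"gripper": 85},
    {"slide": [-0.072,-0.002,0.126],"angular": [0,0,0.001],"gripper": 85},
    {"slide": [-0.072,-0.002,0.126],"angular": [0,0,0.001],"gripper": 60},
  ],
)

```text
t: 16.2
ee_pos: [0.4996, -0.287, 0.2442]
tool_rot: [0.707, 0.708, 0.0, 0.001]
force: [1.2, -0.7, 0.1]
gripper_width: 0.0728
finger_force: 0.0
```

Emit:
jog_arm(
  plan=[
    {"slide": [0,0,0],"angular": [0,0,0],"gripper": 30},
    {"slide": [0,0,0],"angular": [0,0,0],"gripper": 30},
    {"slide": [0,0,0],"angular": [0,0,0],"gripper": 30},
    {"slide": [0,0,0],"angular": [0,0,0],"gripper": 30},
    {"slide": [0,0,0],"angular": [0,0,0],"gripper": 30},
  ],
)

```text
t: 16.7
ee_pos: [0.4995, -0.2873, 0.2444]
tool_rot: [0.707, 0.707, 0.0, 0.001]
force: [0.4, 1.3, 4.8]
gripper_width: 0.0432
finger_force: 60.4
```

Emit:
jog_arm(
  plan=[
    {"slide": [0,0,-0.03],"angular": [0,0,0],"gripper": 30},
    {"slide": [0,0,-0.075],"angular": [0,0,0],"gripper": 30},
    {"slide": [0,0,-0.12],"angular": [0,0,0],"gripper": 30},
    {"slide": [0,-0.02,-0.165],"angular": [0,0,0],"gripper": 30},
    {"slide": [0.02,-0.04,-0.18],"angular": [0,0,0],"gripper": 30},
    {"slide": [0.06,-0.05,-0.18],"angular": [0,0,0],"gripper": 30},
    {"slide": [0.105,-0.05,-0.18],"angular": [0,0,0],"gripper": 30},
    {"slide": [0.15,-0.05,-0.18],"angular": [0,0,-0.002],"gripper": 30},
    {"slide": [0.195,-0.05,-0.18],"angular": [0,0,-0.004],"gripper": 30},
    {"slide": [0.24,-0.045,-0.18],"angular": [0,0,-0.006],"gripper": 30},
  ],
)

```text
t: 17.7
ee_pos: [0.453, -0.0457, 0.4238]
tool_rot: [0.694, 0.72, 0.0, 0.0]
force: [0.4, 0.7, -0.7]
gripper_width: 0.0429
finger_force: 61.4
```

```bash
python3 go.py .5029 .1413 .39 94
```

```text
slide [0.185, 0.057, 0.0339] ang [0.0001, -0.0001, -0.0051]
```

Emit:
jog_arm(
  plan=[
    {"slide": [0.045,0.015,0],"angular": [0,0,-0.002],"gripper": 30},
    {"slide": [0.09,0.03,0],"angular": [0,0,-0.004],"gripper": 30},
    {"slide": [0.135,0.045,0],"angular": [0,0,-0.005],"gripper": 30},
    {"slide": [0.17,0.056,0.02],"angular": [0,0,-0.005],"gripper": 30},
    {"slide": [0.185,0.056,0.034],"angular": [0,0,-0.005],"gripper": 30},
    {"slide": [0.185,0.056,0.034],"angular": [0,0,-0.005],"gripper": 30},
    {"slide": [0.185,0.056,0.034],"angular": [0,0,-0.005],"gripper": 30},
    {"slide": [0.185,0.056,0.034],"angular": [0,0,-0.005],"gripper": 30},
  ],
)

```text
t: 18.5
ee_pos: [0.503, 0.1382, 0.3902]
tool_rot: [0.683, 0.731, 0.0, 0.001]
force: [-1.0, -0.6, -0.4]
gripper_width: 0.0433
finger_force: 61.4
```

Run:
```python
from wj import *
look("a",(.498,.21),.1,.125,name="w7"); go(.5029,.1413,.255,94)
```

```text
18.55 [0.5031 0.1381 0.3903]
2852
a circ [0.4982 0.2118 0.0222] bbox mid [0.4982 0.2118 0.1089] span [0.0436 0.0436 0.015 ]
slide [0.0032, -0.0002, 0.1353] ang [0.0003, 0.0, -0.0004]
```

View pics/w7.png

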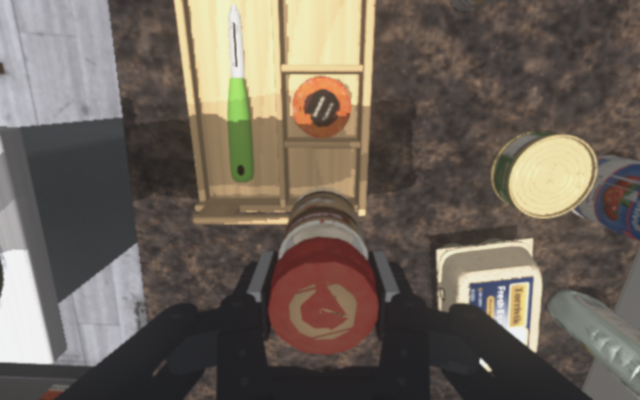

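Emit:
jog_arm(
  plan=[
    {"slide": [0.003,0,0.01],"angular": [0,0,0],"gripper": 30},
    {"slide": [0.003,0,0.045],"angular": [0,0,0],"gripper": 30},
    {"slide": [0.003,0,0.08],"angular": [0,0,0],"gripper": 30},
    {"slide": [0.003,0,0.11],"angular": [0,0,0],"gripper": 30},
    {"slide": [0.003,0,0.125],"angular": [0,0,0],"gripper": 30},
    {"slide": [0.003,0,0.131],"angular": [0,0,0],"gripper": 30},
    {"slide": [0.003,0,0.134],"angular": [0,0,0],"gripper": 30},
    {"slide": [0.003,0,0.135],"angular": [0,0,0],"gripper": 30},
    {"slide": [0.003,0,0.136],"angular": [0,0,0],"gripper": 30},
    {"slide": [0.003,0,0.136],"angular": [0,0,0],"gripper": 30},
  ],
)

```text
t: 19.55
ee_pos: [0.5028, 0.1429, 0.2539]
tool_rot: [0.682, 0.731, 0.001, 0.0]
force: [-0.2, 0.2, -1.1]
gripper_width: 0.0433
finger_force: 61.4
```

Emit:
jog_arm(
  plan=[
    {"slide": [0,0,0.001],"angular": [0,0,0],"gripper": 30},
    {"slide": [0,0,0.001],"angular": [0,0,0],"gripper": 30},
    {"slide": [0,0,0.001],"angular": [0,0,0],"gripper": 30},
  ],
)

```text
t: 19.85
ee_pos: [0.5027, 0.1429, 0.2524]
tool_rot: [0.682, 0.731, 0.0, 0.0]
force: [0.3, 0.0, 0.0]
gripper_width: 0.043
finger_force: 61.4
```

Emit:
jog_arm(
  plan=[
    {"slide": [0,0,0.001],"angular": [0,0,0],"gripper": 30},
    {"slide": [0,0,0.001],"angular": [0,0,0],"gripper": 30},
    {"slide": [0,0,0.001],"angular": [0,0,0],"gripper": 30},
  ],
)

```text
t: 20.15
ee_pos: [0.5027, 0.1429, 0.2524]
tool_rot: [0.682, 0.731, 0.001, 0.0]
force: [-3.4, -0.8, 11.8]
gripper_width: 0.0432
finger_force: 62.7
```

Down. Release, rise, head for the mill.

Emit:
jog_arm(
  plan=[
    {"slide": [0,0,0],"angular": [0,0,0],"gripper": 50},
    {"slide": [0,0,0],"angular": [0,0,0],"gripper": 60},
    {"slide": [0,0,0],"angular": [0,0,0],"gripper": 75},
    {"slide": [0,0,0],"angular": [0,0,0],"gripper": 75},
    {"slide": [0,0,-0.02],"angular": [0,0,0],"gripper": 75},
    {"slide": [0,0,-0.05],"angular": [0,0,0],"gripper": 85},
    {"slide": [0,0,-0.09],"angular": [0,0,0],"gripper": 85},
    {"slide": [0,0,-0.135],"angular": [0,0,0],"gripper": 85},
    {"slide": [-0.03,-0.01,-0.16],"angular": [0,0,0],"gripper": 85},
    {"slide": [-0.075,-0.02,-0.17],"angular": [0,0,0],"gripper": 85},
  ],
)

```text
t: 21.15
ee_pos: [0.4883, 0.0681, 0.4237]
tool_rot: [0.68, 0.733, 0.002, 0.001]
force: [1.0, -0.9, -0.4]
gripper_width: 0.0847
finger_force: 0.0
```

Run:
```python
from wj import *
look("b",(.503,.143),.1,.125,name="w8")
go(.44,-.1,.43,92); go(.484,-.34,.43,90)
```

```text
21.2 [0.4869 0.058  0.4246]
2287
b circ [0.5034 0.1441 0.0228] bbox mid [0.5027 0.1444 0.1084] span [0.0441 0.0442 0.0164]
slide [-0.1548, -0.0569, -0.0051] ang [0.0007, 0.0006, 0.0046]
slide [-0.3971, -0.0283, -0.0041] ang [0.0007, 0.0005, 0.0101]
```

Emit:
jog_arm(
  plan=[
    {"slide": [-0.05,-0.02,0],"angular": [0,0,0.001],"gripper": 85},
    {"slide": [-0.095,-0.035,0],"angular": [0,0,0.002],"gripper": 85},
    {"slide": [-0.14,-0.045,0],"angular": [0,0,0.003],"gripper": 85},
    {"slide": [-0.185,-0.045,0],"angular": [0,0,0.004],"gripper": 85},
    {"slide": [-0.23,-0.045,0],"angular": [0,0,0.006],"gripper": 85},
    {"slide": [-0.275,-0.04,0],"angular": [0,0,0.008],"gripper": 85},
    {"slide": [-0.32,-0.035,0],"angular": [0,0,0.01],"gripper": 85},
    {"slide": [-0.36,-0.03,0],"angular": [0,0,0.01],"gripper": 85},
    {"slide": [-0.385,-0.026,0],"angular": [0,0,0.01],"gripper": 85},
    {"slide": [-0.385,-0.026,0],"angular": [0,0,0.01],"gripper": 85},
  ],
)

```text
t: 22.2
ee_pos: [0.4883, -0.323, 0.4204]
tool_rot: [0.706, 0.708, -0.001, 0.0]
force: [-0.6, 0.5, -0.5]
gripper_width: 0.085
finger_force: 0.0
```

Emit:
jog_arm(
  plan=[
    {"slide": [0,0,0],"angular": [0,0,0],"gripper": 85},
    {"slide": [0,0,0],"angular": [0,0,0],"gripper": 85},
  ],
)

```text
t: 22.4
ee_pos: [0.489, -0.318, 0.4209]
tool_rot: [0.704, 0.71, 0.0, -0.001]
force: [0.1, 0.8, -0.5]
gripper_width: 0.0847
finger_force: 0.0
```

Run:
```python
from wj import *
W=look("mill",(.484,-.412),.12,.161,name="w9")
q=dense(near(W,(.484,-.412),.03,.163,.175)); print("knob",len(q),q.mean(0) if len(q) else 0)
go(.484,-.412,.36,90); go(.484,-.412,.298,90)
```

```text
22.45 [ 0.489  -0.3179  0.4211]
2370
mill circ [ 0.4858 -0.4104  0.0247] bbox mid [ 0.486  -0.4075  0.1398] span [0.0486 0.0429 0.0396]
knob 175 [ 0.4856044  -0.40849278  0.16721447]
slide [-0.0941, -0.0058, 0.061] ang [-0.0, -0.0002, 0.0014]
slide [-0.0942, -0.0058, 0.123] ang [-0.0, -0.0002, 0.0014]
```

View pics/w9.png

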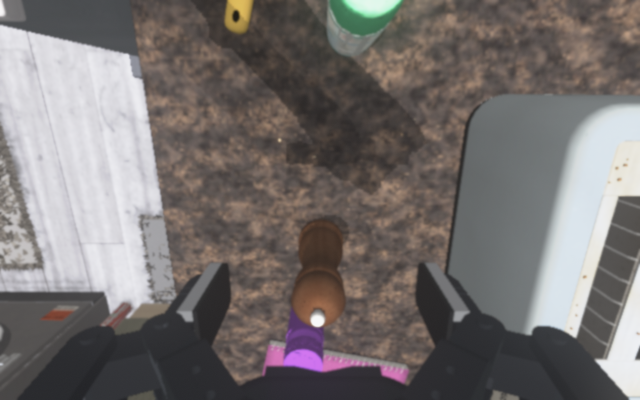

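Emit:
jog_arm(
  plan=[
    {"slide": [-0.045,-0.003,0],"angular": [0,0,0.001],"gripper": 85},
    {"slide": [-0.0935,-0.005,0],"angular": [0,0,0.001],"gripper": 85},
    {"slide": [-0.0935,-0.005,0],"angular": [0,0,0.001],"gripper": 85},
    {"slide": [-0.0935,-0.005,0.02],"angular": [0,0,0.001],"gripper": 85},
    {"slide": [-0.0935,-0.005,0.06],"angular": [0,0,0.001],"gripper": 85},
    {"slide": [-0.0935,-0.005,0.095],"angular": [0,0,0.001],"gripper": 85},
    {"slide": [-0.0935,-0.005,0.115],"angular": [0,0,0.001],"gripper": 85},
    {"slide": [-0.0935,-0.005,0.125],"angular": [0,0,0.001],"gripper": 85},
    {"slide": [-0.0935,-0.005,0.125],"angular": [0,0,0.001],"gripper": 85},
    {"slide": [-0.0935,-0.005,0.125],"angular": [0,0,0.001],"gripper": 70},
  ],
)

```text
t: 23.45
ee_pos: [0.4849, -0.4127, 0.2974]
tool_rot: [0.707, 0.708, 0.0, 0.001]
force: [0.1, -1.3, -0.2]
gripper_width: 0.0727
finger_force: 0.0
```

Emit:
jog_arm(
  plan=[
    {"slide": [0,0,0],"angular": [0,0,0],"gripper": 35},
    {"slide": [0,0,0],"angular": [0,0,0],"gripper": 35},
    {"slide": [0,0,0],"angular": [0,0,0],"gripper": 35},
    {"slide": [0,0,0],"angular": [0,0,0],"gripper": 35},
    {"slide": [0,0,0],"angular": [0,0,0],"gripper": 35},
  ],
)

```text
t: 23.95
ee_pos: [0.4848, -0.4132, 0.2983]
tool_rot: [0.707, 0.707, 0.0, 0.002]
force: [-0.2, 1.5, 7.0]
gripper_width: 0.0457
finger_force: 60.7
```

Emit:
jog_arm(
  plan=[
    {"slide": [0,0,-0.02],"angular": [0,0,0],"gripper": 35},
    {"slide": [0,0,-0.055],"angular": [0,0,0],"gripper": 35},
    {"slide": [0,0,-0.095],"angular": [0,0,0],"gripper": 35},
    {"slide": [0,-0.015,-0.135],"angular": [0,0,0],"gripper": 35},
    {"slide": [0.01,-0.03,-0.17],"angular": [0,0,0],"gripper": 35},
    {"slide": [0.03,-0.045,-0.19],"angular": [0,0,0],"gripper": 35},
    {"slide": [0.07,-0.045,-0.19],"angular": [0,0,0],"gripper": 35},
    {"slide": [0.115,-0.045,-0.19],"angular": [0,0,0],"gripper": 35},
    {"slide": [0.16,-0.045,-0.19],"angular": [0,0,0],"gripper": 35},
    {"slide": [0.205,-0.045,-0.19],"angular": [0,0,0],"gripper": 35},
  ],
)

```text
t: 24.95
ee_pos: [0.4386, -0.2062, 0.4867]
tool_rot: [0.707, 0.707, 0.0, 0.0]
force: [0.6, -0.0, -1.5]
gripper_width: 0.0454
finger_force: 62.2
```

Emit:
jog_arm(
  plan=[
    {"slide": [0.045,0,0],"angular": [0,0,0],"gripper": 35},
    {"slide": [0.09,0,0],"angular": [0,0,0],"gripper": 35},
    {"slide": [0.135,0,0],"angular": [0,0,-0.002],"gripper": 35},
    {"slide": [0.18,0,0],"angular": [0,0,-0.004],"gripper": 35},
    {"slide": [0.225,0,0],"angular": [0,0,-0.006],"gripper": 35},
    {"slide": [0.27,0,0],"angular": [0,0,-0.008],"gripper": 35},
    {"slide": [0.315,0,0],"angular": [0,0,-0.01],"gripper": 35},
    {"slide": [0.36,0,0],"angular": [0,0,-0.011],"gripper": 35},
    {"slide": [0.4,0,0.01],"angular": [0,0,-0.011],"gripper": 35},
    {"slide": [0.42,0,0.02],"angular": [0,0,-0.011],"gripper": 35},
  ],
)

```text
t: 25.95
ee_pos: [0.4382, 0.2159, 0.4664]
tool_rot: [0.68, 0.733, 0.001, -0.0]
force: [0.6, -1.1, -2.9]
gripper_width: 0.0457
finger_force: 62.2
```

```bash
python3 go.py .4933 .283 .43 94;  python3 go.py .4933 .283 .315 94
```

```text
slide [0.0627, 0.0598, 0.0366] ang [0.0002, -0.0004, 0.0007]
slide [0.0625, 0.0597, 0.1516] ang [0.0002, -0.0004, 0.0007]
```

Emit:
jog_arm(
  plan=[
    {"slide": [0.03,0.02,0],"angular": [0,0,0],"gripper": 35},
    {"slide": [0.055,0.045,0.01],"angular": [0,0,0],"gripper": 35},
    {"slide": [0.07,0.06,0.03],"angular": [0,0,0],"gripper": 35},
    {"slide": [0.07,0.06,0.036],"angular": [0,0,0],"gripper": 35},
    {"slide": [0.07,0.06,0.036],"angular": [0,0,0],"gripper": 35},
    {"slide": [0.07,0.06,0.036],"angular": [0,0,0],"gripper": 35},
    {"slide": [0.07,0.06,0.036],"angular": [0,0,0],"gripper": 35},
  ],
)

```text
t: 26.65
ee_pos: [0.4939, 0.2853, 0.4315]
tool_rot: [0.682, 0.731, 0.001, 0.0]
force: [-0.2, 0.8, -2.0]
gripper_width: 0.0456
finger_force: 62.5
```

Run:
```python
from wj import *
p,d=env.read_camera("wrist"); save("w10",p); p,d=env.read_camera("scene"); 
a=cv2.imread("pics/w10.png"); b=cv2.resize(p[110:230,200:330,::-1],(433,400),interpolation=cv2.INTER_CUBIC)
cv2.imwrite("pics/c10.png",np.hstack([a[:,140:500],b]))
print(env.get_state()["ee_pos"]); go(.4933,.283,.315,94)
```

```text
[0.49392783 0.28558065 0.43133515]
slide [-0.0026, -0.001, 0.1163] ang [0.0002, -0.0001, -0.0001]
```

View pics/c10.png

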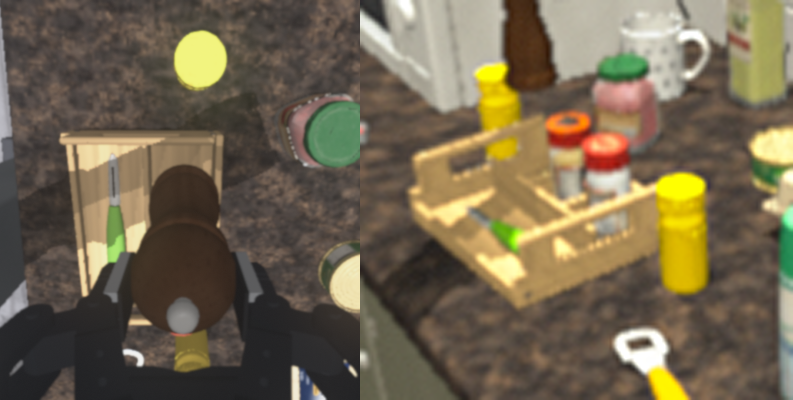

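Emit:
jog_arm(
  plan=[
    {"slide": [-0.002,-0.001,0.01],"angular": [0,0,0],"gripper": 35},
    {"slide": [-0.002,-0.001,0.035],"angular": [0,0,0],"gripper": 35},
    {"slide": [-0.002,-0.001,0.06],"angular": [0,0,0],"gripper": 35},
    {"slide": [-0.002,-0.001,0.085],"angular": [0,0,0],"gripper": 35},
    {"slide": [-0.002,-0.001,0.105],"angular": [0,0,0],"gripper": 35},
    {"slide": [-0.002,-0.001,0.115],"angular": [0,0,0],"gripper": 35},
    {"slide": [-0.002,-0.001,0.12],"angular": [0,0,0],"gripper": 35},
    {"slide": [-0.002,-0.001,0.122],"angular": [0,0,0],"gripper": 35},
    {"slide": [-0.002,-0.001,0.123],"angular": [0,0,0],"gripper": 35},
    {"slide": [-0.002,-0.001,0.123],"angular": [0,0,0],"gripper": 35},
  ],
)

```text
t: 27.75
ee_pos: [0.4934, 0.2842, 0.3079]
tool_rot: [0.682, 0.731, 0.001, 0.0]
force: [-0.5, 0.2, -2.7]
gripper_width: 0.0453
finger_force: 62.5
```

Emit:
jog_arm(
  plan=[
    {"slide": [0,0,0.001],"angular": [0,0,0],"gripper": 35},
    {"slide": [0,0,0.001],"angular": [0,0,0],"gripper": 35},
    {"slide": [0,0,0.001],"angular": [0,0,0],"gripper": 35},
  ],
)

```text
t: 28.05
ee_pos: [0.4932, 0.2842, 0.3064]
tool_rot: [0.682, 0.731, 0.0, 0.0]
force: [-0.4, -1.2, -2.1]
gripper_width: 0.0457
finger_force: 62.5
```

Emit:
jog_arm(
  plan=[
    {"slide": [0,0,0.001],"angular": [0,0,0],"gripper": 35},
    {"slide": [0,0,0.001],"angular": [0,0,0],"gripper": 35},
    {"slide": [0,0,0.001],"angular": [0,0,0],"gripper": 35},
  ],
)

```text
t: 28.35
ee_pos: [0.4932, 0.2844, 0.3063]
tool_rot: [0.682, 0.731, 0.001, -0.0]
force: [-2.2, -0.1, 8.0]
gripper_width: 0.0457
finger_force: 63.3
```

Emit:
jog_arm(
  plan=[
    {"slide": [0,0,0],"angular": [0,0,0],"gripper": 50},
    {"slide": [0,0,0],"angular": [0,0,0],"gripper": 60},
    {"slide": [0,0,0],"angular": [0,0,0],"gripper": 75},
    {"slide": [0,0,0],"angular": [0,0,0],"gripper": 85},
    {"slide": [0,0,0],"angular": [0,0,0],"gripper": 85},
    {"slide": [0,0,-0.02],"angular": [0,0,0],"gripper": 85},
    {"slide": [0,0,-0.05],"angular": [0,0,0],"gripper": 85},
    {"slide": [0,0,-0.08],"angular": [0,0,0],"gripper": 85},
    {"slide": [0,0,-0.11],"angular": [0,0,0],"gripper": 85},
    {"slide": [0,-0.02,-0.13],"angular": [0,0,0],"gripper": 85},
  ],
)

```text
t: 29.35
ee_pos: [0.4748, 0.2824, 0.4371]
tool_rot: [0.683, 0.731, 0.001, 0.001]
force: [-0.5, -0.8, -0.3]
gripper_width: 0.085
finger_force: 0.0
```

Emit:
jog_arm(
  plan=[
    {"slide": [-0.04,-0.03,0],"angular": [0,0,0],"gripper": 85},
    {"slide": [-0.085,-0.03,0],"angular": [0,0,0],"gripper": 85},
    {"slide": [-0.13,-0.03,0],"angular": [0,0,0],"gripper": 85},
    {"slide": [-0.175,-0.03,0],"angular": [0,0,0],"gripper": 85},
    {"slide": [-0.22,-0.03,0],"angular": [0,0,0],"gripper": 85},
    {"slide": [-0.265,-0.03,0],"angular": [0,0,0],"gripper": 85},
    {"slide": [-0.31,-0.03,0],"angular": [0,0,0],"gripper": 85},
    {"slide": [-0.34,-0.03,0],"angular": [0,0,0],"gripper": 85},
    {"slide": [-0.34,-0.03,0],"angular": [0,0,0],"gripper": 85},
    {"slide": [-0.34,-0.03,0],"angular": [0,0,0],"gripper": 85},
  ],
)

```text
t: 30.35
ee_pos: [0.4669, -0.0589, 0.4352]
tool_rot: [0.683, 0.731, 0.0, -0.0]
force: [0.4, 0.8, 0.0]
gripper_width: 0.085
finger_force: 0.0
```

Run:
```python
from meas import *
t,d=env.read_camera("top"); W=cloud("top",d); s,_=env.read_camera("scene")
a=cv2.resize(t[130:270,140:480,::-1],(800,329),interpolation=cv2.INTER_CUBIC); b=cv2.resize(s[100:240,200:480,::-1],(540,270),interpolation=cv2.INTER_CUBIC)
o=np.zeros((599,800,3),np.uint8); o[:329]=a; o[329:599,:540]=b; cv2.imwrite("pics/fin.png",o)
for n,c,z0,z1 in (("a",(.498,.211),.1,.122),("b",(.503,.143),.1,.122),("mill",(.493,.284),.13,.172),("aer",(.515,-.168),.15,.18)):
    q=near(W,c,.04,z0,z1); print(n,len(q),np.round(cv2.minEnclosingCircle(q[:,:2].astype(np.float32))[0],4) if len(q)>4 else "",q[:,2].max() if len(q) else "")
q=rect(W,(.41,.21),.03,.09,.016,.04); q=dense(q) if len(q) else q; print(len(q), cv2.minAreaRect(q[:,:2].astype(np.float32)) if len(q)>4 else "")
st=env.get_state(); print(st["t"],st["ee_pos"],st["qd"].round(2))
```

```text
a 224 [0.4967 0.2092] 0.11895984822952865
b 221 [0.5022 0.1443] 0.11900048322212775
mill 290 [0.492  0.2862] 0.1702377592927259
aer 286 [ 0.5153 -0.1666] 0.1756626589951631
263 ((0.4148257374763489, 0.1784026026725769), (0.02357449382543564, 0.10215537250041962), 1.2998135089874268)
30.45 [ 0.46706973 -0.05740518  0.43507379] [-0.01 -0.   -0.   -0.    0.    0.    0.  ]
```

View pics/fin.png

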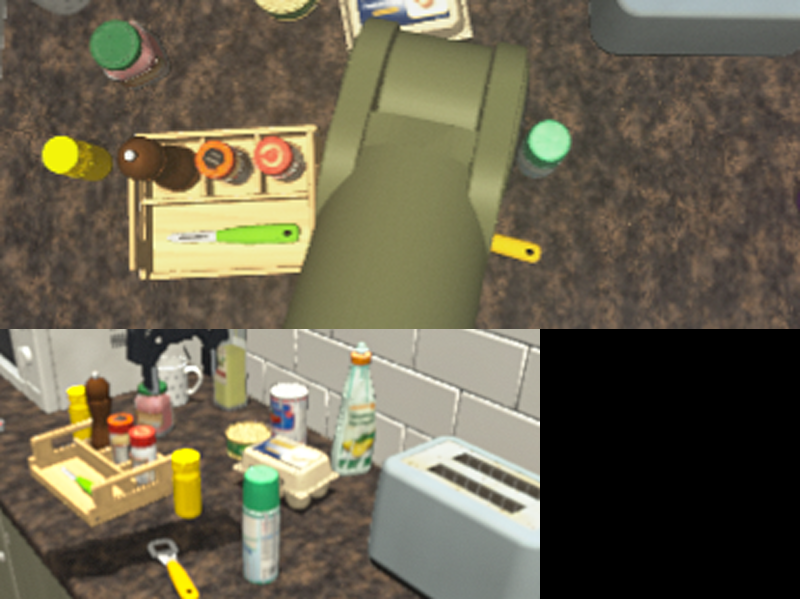

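The final view shows the peeler flat in the trough (235,235), the jars upright in the narrow cells (215,160) and (273,157), and the mill upright in the wide cell (140,158). The aerosol, jam jar and opener have not moved.

```bash
python3 -c "
from rig import env; print(env.hand_in())"
```

```text
the job is handed in; nothing more can be done
None
```

The caddy is stocked and handed in at about 30 s: the peeler lies lengthwise in the trough, a spice jar stands in each narrow cell, the mill stands in the wide left cell, and the look-alikes and other items were left alone. The hand-in gave no verdict.

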